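Turn the boxed game round the post and let it chock the pencil drum

ROBOT

A 6-joint arm with a two-finger parallel gripper is mounted at the origin on the work surface. World frame = base frame: x ahead of the robot, y to its left, z up, the work surface at z = 0. Lengths are in m, angles in rad, forces in N, time in s.
With the tool pointing down it reaches from about 0.3 to 0.825 m from the base axis. Payload 5.4 kg.
Tool frame: the origin (TCP) lies at the very end of the fingers, on their centre line; the grasp point (between the pads) lies 19 mm behind it; z points along the fingers, y is the line along which they close (so a half turn about z gives the same grasp; the last joint's range is limited). The gripper opens to 92 mm and grips with 3 to 60 N. Pads are 20 mm wide; open, the fingers measure 128 mm over their backs; the gripper's body (75 mm by 189 mm) begins 69 mm behind the grasp point.
Start: joints at [-1.492, 0.158, 1.597, -0, 1.386, -0.21], TCP at [0.164, -0.551, 0.215] pointing down, gripper open.
Joint ranges: [-2.91, 2.91], [-0.94, 2.29], [0.18, 2.7], [-1.29, 4.43], [0.17, 2.64], [-3, 3]. Speed limits (rad/s): [2.57, 2.57, 3.14, 3.14, 3.14, 3.14].

INTERFACE

Orientations are given as a rotation vector (axis times angle).
In Python, from cell import sensors, capture, close_job gives the robot as it stands.
- The arm moves only by the tool play_rows, never from a script. Its argument "deltas" is one flat list of numbers, 5 for each row, row after row: the finger opening in m, from 0 to 0.0919, then the shift along the tool's x, y, z in m, then the turn about the tool's z in rad. In form: [gripper, dx, dy, dz, yaw, gripper, dx, dy, dz, yaw, ...]. A call has 1 to 8 rows; each row is the pose to reach, as a shift and turn from the pose commanded when the call began, along the tool's axes at that moment; what a row does not reach only later rows make up. A row lasts 1/10 s, in which the tool goes at most 50 mm and 8.59 degrees, less where a joint would pass 70% of its speed; a pose out of reach is approached as far as the arm can. A call with a gripper value outside its range is refused whole. The fingers move at their own pace and stop on an object; "force" is the grip in N (left out, the last holds). Time passes only in rows, so rows that repeat a pose let the fingers close. It gives the time, the measured TCP pose, the force, the opening and the grip force at its end, in the units of the state.
- sensors.state(): the state, without advancing time (a new reading comes with each control period).
- capture(name): name is "scene" or "top"; returns a dict with "img" (384x512x3 uint8, red, green, blue), "K" (3x3 intrinsics, pixels), "R" (3x3) and "t" (3): a world point X has camera coordinates R X + t. Camera axes: x right, y down, z forward; pixel columns grow to the right and rows downward; lengths in m; the calibration is good to about 2 mm. A picture is of the moment at which its call begins. There is no depth.
- close_job(): hands the job in; it is judged then, once.
The state is a dict: "t": time; "q": joint angles; "qd": joint speeds; "tau": joint torques, N m; "eef_pos": TCP position; "orientation": TCP orientation; "force": force on the tool from outside, world axes, zero at the start; "wrist_torque": the same for the moment, N m; "opening": finger opening in m; "grip_force": force on a finger pad.
Only numpy, scipy, OpenCV 4.12 (cv2) and the standard library are available. Lean on these libraries where they do the work, as an engineer would, in place of code of your own. Each camera call takes 0.05 s, during which the arm holds its last target. There are 200 camera calls.

TASK

Turn the square boxed game a quarter turn by pushing it round against the steel post, sliding it on the counter and never lifting it, so that its yellow spine comes round to face the shopper's side of the counter, away from the robot, and slide it home, flat against the foot of the white sloping stand and centred on it. Only then take the green pencil drum from its grey tray and lay it across the middle of the slope, level and against the box, so that the box keeps it from rolling off when you let go. Leave the notebooks, pen pot, glue bottle and calculator where they are.

Things in the scene. Friction and masses are not known exactly. Their poses are not given: they have to be found in the camera images.
- display: White sloping stand, fixed, yaw varies. Origin: middle of its low front edge (foot, blue) at counter height. x runs along the foot (180 mm wide), +x to the shopper's side; y points away from the slope over free counter. The foot is an upright 10 mm high edge in the plane y = 0; the slope rises from it at 10 degrees towards -y for 120 mm, to 31 mm. Box at home: centre at x = 0, y = +65 mm.
- post: Fixed upright round steel post with black cap, 24 mm diameter, 55 mm high. Origin: on its axis at counter height; always at x = +87 mm, y = +150 mm in the stand's frame (same axes as the stand).
- box: Blue boxed game, loose, 130 x 130 x 30 mm high, 0.3 to 0.65 kg. Origin: centre of its underside. Yellow spine (and yellow strip along that edge of the top) on its own -y side. Starts with axes within 16 degrees of the stand's, spine towards the post, which faces the spine's +x end. Must turn a quarter anticlockwise from above; then its spine points to the stand's +x, its -x side to the foot.
- spine (a point): Middle of the box's yellow spine face: 65 mm from the box's centre along its own -y, 15 mm above the counter when the box lies flat.
- drum_center (a point): Centre of the pencil drum: closed cylinder, green with coloured bands and white ends, 60 mm diameter, 170 mm long, 0.15 to 0.3 kg, long axis level; rolls freely. Starts in the tray, centre 33 mm above the counter. Lying on the slope against the box at home, its centre is at y = -26 mm in the stand's frame, 45 mm above the counter, higher than the box top (30 mm).
- drum: The same drum (origin at its centre, own x its long axis); given for its direction.
- cradle: Grey tray fixed to the counter, 190 x 84 mm, 7 mm high rims along its two long sides (16 mm wide) and a 3 mm floor; the drum starts in it. Origin: centre of its underside; own x along its length. It stands on the robot's left or right, in exchange with the notebooks.
- notebooks: Bystander: loose pile of three notebooks, 148 x 105 mm, 36 mm high. Origin: centre of its underside.
- penpot: Bystander: black pen pot with pens, 76 mm diameter, 95 mm high (pens to 145 mm). Origin: centre of its underside.
- glue: Bystander: white glue bottle, 52 mm diameter, 130 mm high. Origin: centre of its underside.
- calculator: Bystander: grey calculator, 75 mm along own x, 130 mm along own y, 20 mm high. Origin: centre of its underside.
Things that resemble listed ones, but are neither listed nor needed, are in the scene too. Of the things that look like the box, take the one that is farthest to the robot's left at the start. Leave any orange look-alike of the drum alone.

How it is judged:
By the outcome, as a careful person would: the job done as asked, in the order asked, and still so for the second after the job is handed in, with the robot touching nothing.
It also fails if it takes over 72 s, if anything falls off the work surface, if the arm or the gripper's body presses on something with over 40 N, if the wrist force passes 120 N, or if a joint passes its speed limit or range.

## Working session

There is one attempt and no reset: what is moved stays moved. The work goes in short steps, Python scripts to look and compute and a tool call to move; the robot and the scene stay as the last step left them, time stands still between calls to the robot, and variables do not carry over. Pictures are saved under pics/ and viewed, at most 10 in all, crops included, and the job is handed in when it is done.

Besides the shell and the picture viewer there is one more tool, called after "Emit:" as name(argument=value, ...) on one line, values as JSON. play_rows: Moves the arm, as the interface text tells. Its arguments: {"type":"object","properties":{"deltas":{"type":"array","items":{"type":"number"}},"force":{"type":"number"}},"required":["deltas"]}

```bash
mkdir -p pics; ls
python3 - <<'E'
from cell import sensors,capture
import cv2
s=sensors.state(); print({k:s[k] for k in('t','eef_pos','orientation','opening')})
for n in('scene','top'):
    c=capture(n); cv2.imwrite(f'pics/{n}0.png',cv2.cvtColor(c['img'],cv2.COLOR_RGB2BGR))
    print(n,c['K'].tolist(),c['R'].round(3).tolist(),c['t'].round(3).tolist())
E
```

```text
pics
{'t': 0.0, 'eef_pos': array([ 0.16369392, -0.55056605,  0.21363713]), 'orientation': array([-3.10707965e+00, -4.51843894e-01, -1.82753544e-04]), 'opening': 0.09173299125760345}
scene [[382.7575376960323, 0.0, 256.6655029695898], [0.0, 382.7575376960323, 200.13332046855052], [0.0, 0.0, 1.0]] [[0.42, 0.907, 0.016], [0.518, -0.225, -0.825], [-0.745, 0.355, -0.564]] [-0.128, -0.262, 1.677]
top [[443.5972206894473, 0.0, 254.76975328559686], [0.0, 443.5972206894473, 190.97607376914394], [0.0, 0.0, 1.0]] [[0.016, -1.0, -0.014], [-0.998, -0.015, -0.057], [0.057, 0.015, -0.998]] [-0.107, 0.525, 1.288]
```

View pics/scene0.png

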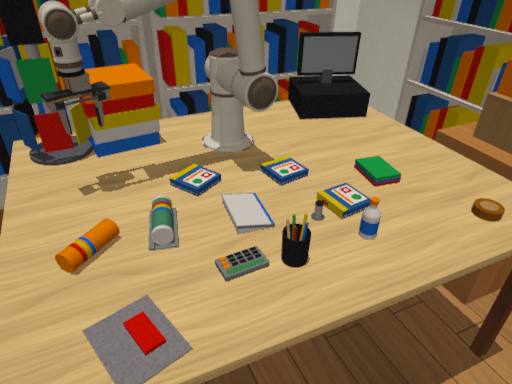

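View pics/top0.png

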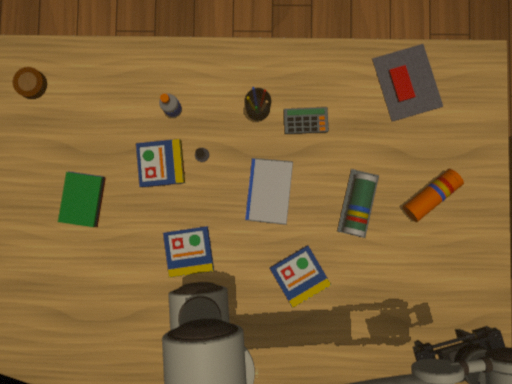

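The scene view shows three look-alike boxes, the stand and the orange drum. The top view shows the target box at (160,163), leftmost, with its yellow spine to the right and the post at (202,154). The stand is at (270,190) with its foot at x≈250, and the green drum in its tray is at (358,203).

```bash
cat > h.py <<'E'
import numpy as np,cv2
from cell import sensors,capture
def ray(c,uv,z):
    uv=np.atleast_2d(np.asarray(uv,float)); d=np.c_[uv,np.ones(len(uv))]@np.linalg.inv(c['K']).T@c['R']
    o=-c['R'].T@c['t']; return (o+d*((z-o[2])/d[:,2])[:,None])[:,:2]
def proj(c,X):
    p=(c['R']@np.atleast_2d(X).T).T+c['t']; p=p@c['K'].T; return p[:,:2]/p[:,2:]
def hsv(c): return cv2.cvtColor(c['img'],cv2.COLOR_RGB2HSV)
def mask(c,lo,hi,roi):
    m=cv2.inRange(hsv(c),np.array(lo),np.array(hi)); r=np.zeros_like(m); x0,y0,x1,y1=roi; r[y0:y1,x0:x1]=m[y0:y1,x0:x1]; return r
def quad(m):
    return cv2.boxPoints(cv2.minAreaRect(cv2.findNonZero(m)))
E
python3 - <<'E'
from h import *
c=capture('top'); h=hsv(c)
for n,p in dict(wood=(220,140),yel=(179,160),blue=(140,170),white=(165,165),foot=(249,190),stand=(270,190),post=(202,154),drum=(366,190),tray=(345,205)).items(): print(n,h[p[1],p[0]])
o=c['img'][120:245,120:400]; cv2.imwrite('pics/crop.png',cv2.resize(cv2.cvtColor(o,cv2.COLOR_RGB2BGR),None,fx=2.8,fy=2.8,interpolation=cv2.INTER_CUBIC))
E
```

```text
wood [ 18 148 158]
yel [ 25 255 154]
blue [112  97  87]
white [ 21  35 124]
foot [112 135 119]
stand [ 20  45 147]
post [ 17 119  45]
drum [59 96 82]
tray [24 41 88]
```

View pics/crop.png

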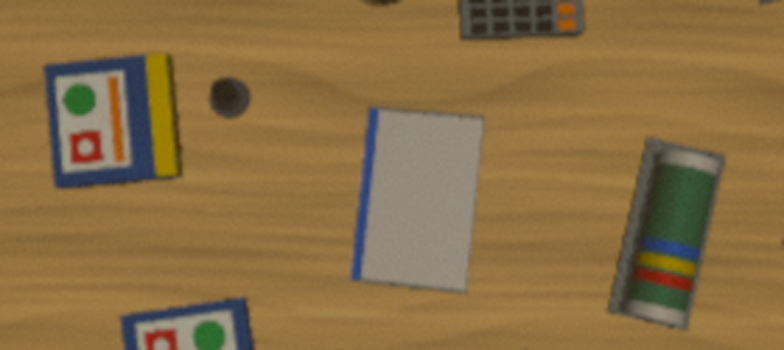

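The crop shows the box slightly clockwise of the stand, the stand tilted a few degrees, and the drum off-centre only by parallax.

Run:
```python
from h import *
np.set_printoptions(precision=4,suppress=True)
c=capture('top')
# foot
m=mask(c,(100,90,60),(125,255,255),(235,150,262,230)); q=quad(m); 
P=ray(c,q,.01); print('foot quad',P.tolist())
ctr=P.mean(0); q=q[np.argsort(q[:,1])]
a=ray(c,[q[:2].mean(0)],.01)[0]; b=ray(c,[q[2:].mean(0)],.01)[0]; d=a-b; yaw=np.arctan2(d[1],d[0]); print('foot mid',(a+b)/2,'len',np.linalg.norm(d),'yawdeg',np.degrees(yaw))
O=(a+b)/2
# post cap
m=cv2.inRange(c['img'].max(2),0,75); r=np.zeros_like(m); r[144:165,192:212]=m[144:165,192:212]
mm=cv2.moments(r,True); uv=[mm['m10']/mm['m00'],mm['m01']/mm['m00']]; post=ray(c,[uv],.04)[0]; print('post',post)
R=np.array([[np.cos(yaw),-np.sin(yaw)],[np.sin(yaw),np.cos(yaw)]])
print('post in stand',(post-O)@R)
# box
roi=(128,130,192,195)
m=mask(c,(100,70,40),(125,255,255),roi)|mask(c,(22,200,60),(32,255,255),roi); m=cv2.morphologyEx(m,cv2.MORPH_OPEN,np.ones((2,2),np.uint8))
q=quad(m); P=ray(c,q,.03); print('box',P.tolist())
P=P.tolist();B=np.array(P)
e=[np.roll(B,-1,0)[i]-B[i] for i in range(4)]; print('sides',[np.linalg.norm(x) for x in e],[np.degrees(np.arctan2(x[1],x[0])) for x in e])
bc=B.mean(0); print('box c',bc,'in stand',(bc-O)@R)
print('box corners in stand',(B-O)@R)
# drum, tray
roi=(330,160,385,245)
g=mask(c,(40,60,30),(85,255,255),roi); q=quad(g); P=ray(c,q,.05); print('green',P.tolist())
s=cv2.inRange(hsv(c),np.array((0,0,40)),np.array((180,100,255))); t=np.zeros_like(s); x0,y0,x1,y1=roi; t[y0:y1,x0:x1]=s[y0:y1,x0:x1]
t|=g; q=quad(cv2.morphologyEx(t,cv2.MORPH_OPEN,np.ones((3,3),np.uint8))); print(q); P=ray(c,q,.007); print('tray',P.tolist(),P.mean(0))
for n,p in dict(glue=(171,106),pen=(257,104),calc=(305,121)).items(): print(n,ray(c,[p],.05),(ray(c,[p],.05)-O)@R)
print(sensors.state()['t'])
```

```text
foot quad [[0.44701887617115854, -0.0718954094613325], [0.621904741514717, -0.08832578168233077], [0.6211454753359902, -0.09612842696313884], [0.44628597100231465, -0.07964235354437216]]
foot mid [ 0.5341 -0.084 ] len 0.17564546330610595 yawdeg -5.376582228975731
post [0.6295 0.057 ]
post in stand [0.0817 0.1493]
box [[0.6602563404842892, 0.24790212649596377], [0.6727058904684482, 0.12043372979295515], [0.544746206075969, 0.10654271668510658], [0.532255628158576, 0.2332645012841918]]
sides [np.float64(0.12807491344070335), np.float64(0.12871146442716475), np.float64(0.12733587565445734), np.float64(0.12883494257277522)] [np.float64(-84.42174289286568), np.float64(-173.80436219266335), np.float64(95.6292860407844), np.float64(6.523766161199692)]
box c [0.6025 0.177 ] in stand [0.0436 0.2663]
box corners in stand [[ 0.0945  0.3423]
 [ 0.1189  0.2165]
 [-0.0072  0.1907]
 [-0.0316  0.3157]]
green [[0.42943800212142913, -0.35489995869401225], [0.5675268333037139, -0.38702917630442646], [0.5550197761554498, -0.4426961140860405], [0.4171689961026207, -0.4102810376932584]]
[[336.6542 230.9214]
 [350.888  168.2927]
 [378.8094 174.6385]
 [364.5756 237.2672]]
tray [[0.41332712988083836, -0.33993113649280854], [0.5981912962347338, -0.38080795581100213], [0.5806035055666595, -0.4628878604721106], [0.3961797546764615, -0.42145914721082295]] [ 0.4971 -0.4013]
glue [[0.7669 0.1474]] [[0.2101 0.2522]]
pen [[ 0.7759 -0.1013]] [[0.2423 0.0054]]
calc [[ 0.7281 -0.2401]] [[ 0.2078 -0.1372]]
0.2
```

Emit:
play_rows(deltas=[0,0.6,-0.673,0,-1.189,0,0.6,-0.673,0,-1.189,0,0.6,-0.673,0,-1.189,0,0.6,-0.673,0,-1.189,0,0.6,-0.673,0,-1.189,0,0.6,-0.673,0,-1.189,0,0.6,-0.673,0,-1.189,0,0.6,-0.673,0,-1.189], force=30)

```text
t: 1.0
eef_pos: [0.3342, -0.1873, 0.2146]
orientation: [2.316, 2.121, 0.0]
force: [0.3, 0.9, -0.7]
opening: 0.03
grip_force: 0.0
```

```bash
cat >> h.py <<'E'
from scipy.spatial.transform import Rotation as Rot
np.set_printoptions(precision=4,suppress=True)
O=np.array([.533,-.081]); YAW=np.radians(-5.4)
def S2W(p): c,s=np.cos(YAW),np.sin(YAW); return O+np.array([[c,-s],[s,c]])@np.asarray(p,float)
def W2S(p): c,s=np.cos(YAW),np.sin(YAW); return (np.asarray(p)-O)@np.array([[c,-s],[s,c]])
def delta(x,y,z,ang=None):
    """tool-frame delta to world TCP x,y,z and tool-x world angle (deg)"""
    s=sensors.state(); M=Rot.from_rotvec(s['orientation']).as_matrix()
    d=M.T@(np.array([x,y,z])-s['eef_pos']); a=np.degrees(np.arctan2(M[1,0],M[0,0]))
    return np.r_[d,0 if ang is None else -np.radians((ang-a+180)%360-180)].round(4)
def st():
    s=sensors.state(); M=Rot.from_rotvec(s['orientation']).as_matrix()
    print('t %.2f'%s['t'],'tcp',s['eef_pos'],'stand',W2S(s['eef_pos'][:2]),'ang %.1f'%np.degrees(np.arctan2(M[1,0],M[0,0])),'F',s['force'].round(1),'open %.3f'%s['opening'],'q6 %.2f'%s['q'][5])
E
python3 -c "
from h import *
st(); print(delta(.548,.264,.215,84.6),delta(.548,.264,.012,84.6))"
```

```text
t 1.00 tcp [ 0.3342 -0.1873  0.2146] stand [-0.1879 -0.1245] ang 85.0 F [ 0.3  0.9 -0.7] open 0.030 q6 -0.74
[ 0.4683  0.1734 -0.0004  0.0064] [0.4684 0.1732 0.2026 0.0064]
```

Emit:
play_rows(deltas=[0,0.468,0.173,0,0.006,0,0.468,0.173,0,0.006,0,0.468,0.173,0,0.006,0,0.468,0.173,0,0.006,0,0.468,0.173,0,0.006,0,0.468,0.173,0,0.006,0,0.468,0.173,0,0.006,0,0.468,0.173,0,0.006])

```text
t: 1.8
eef_pos: [0.5072, 0.1738, 0.2145]
orientation: [2.328, 2.109, -0.0]
force: [1.0, -1.2, 0.5]
opening: 0.0006
grip_force: 0.0
```

```bash
python3 -c "
from h import *
st(); print(delta(.548,.264,.012,84.6))"
```

```text
t 1.80 tcp [0.5072 0.1738 0.2145] stand [-0.0496  0.2512] ang 84.4 F [ 1.  -1.2  0.5] open 0.001 q6 0.20
[ 0.0938  0.0317  0.2024 -0.0042]
```

Emit:
play_rows(deltas=[0,0.093,0.031,0,0,0,0.093,0.031,0,0,0,0.093,0.031,0.04,0,0,0.093,0.031,0.09,0,0,0.093,0.031,0.14,0,0,0.093,0.031,0.19,0,0,0.093,0.031,0.202,0,0,0.093,0.031,0.202,0])

```text
t: 2.6
eef_pos: [0.5451, 0.2605, 0.0107]
orientation: [-2.327, -2.107, 0.007]
force: [0.2, -1.0, -0.7]
opening: 0.0002
grip_force: 0.0
```

Run:
```python
from h import *
st(); c=capture('top'); cv2.imwrite('pics/t1.png',cv2.resize(cv2.cvtColor(c['img'][100:260,50:300],cv2.COLOR_RGB2BGR),None,fx=3,fy=3))
```

```text
t 2.60 tcp [0.5451 0.2605 0.0107] stand [-0.0201  0.3411] ang 84.3 F [ 0.2 -1.  -0.7] open 0.000 q6 0.35
```

View pics/t1.png

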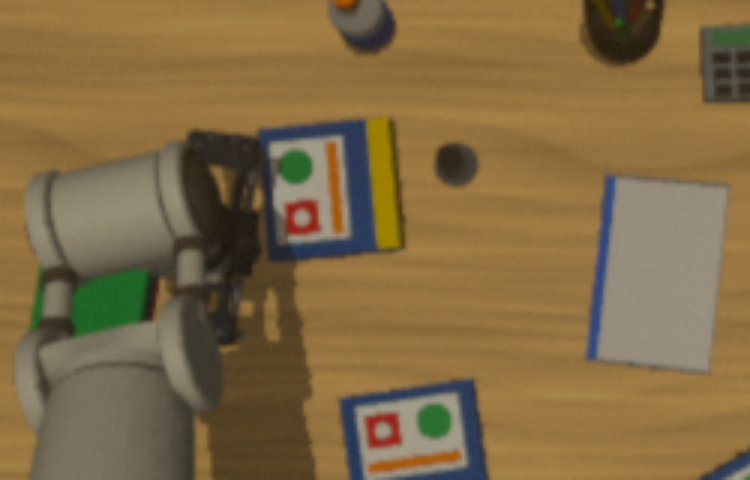

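The picture shows the closed fingers beside the box's back face at (235,235), the box at (330,190) and the post at (456,164). I'll use two open fingers for a flush push.

Emit:
play_rows(deltas=[0.07,0.02,0.01,0,-0.08,0.07,0.02,0.038,0,-0.206,0.07,0.02,0.038,0,-0.206,0.07,0.02,0.038,0,-0.206,0.07,0.01,0.038,0,-0.206,0.07,0.0,0.038,0,-0.206,0.07,0.0,0.038,0,-0.206])

```text
t: 3.35
eef_pos: [0.584, 0.2556, 0.0127]
orientation: [-2.101, -2.335, 0.001]
force: [-1.2, 0.4, 0.1]
opening: 0.0544
grip_force: 0.0
```

```bash
cat >> h.py <<'E'
def boxpose(c,roi=(120,100,270,260)):
    # yellow strip on top: centroid and long direction
    m=mask(c,(22,190,50),(32,255,255),roi); m=cv2.morphologyEx(m,cv2.MORPH_OPEN,np.ones((2,2),np.uint8))
    k,l,s,ce=cv2.connectedComponentsWithStats(m); 
    i=1+np.argmax(s[1:,4]); P=ray(c,cv2.boxPoints(cv2.minAreaRect(cv2.findNonZero((l==i).astype('u1')))),.03)
    e=P[1]-P[0] if np.linalg.norm(P[1]-P[0])>np.linalg.norm(P[2]-P[1]) else P[2]-P[1]
    a=np.arctan2(e[1],e[0]); ce=P.mean(0)
    a=a if -np.pi/4<a<3*np.pi/4 else a+np.pi if a<0 else a-np.pi
    return ce,np.degrees(a),s[i,4],np.linalg.norm(e)
def box():
    c=capture('top'); ce,a,n,L=boxpose(c,(130,130,260,225)); r=np.radians(a); off=.0555
    b=ce+off*np.array([-np.sin(r),np.cos(r)]); print('box W',b,'S',W2S(b),'yawS %.1f'%(a+5.4),'n',n,'L %.3f'%L); return b,a
E
python3 -c "
from h import *
st(); box()
s=S2W([.0195,.291]); print(delta(*s,.011,96.1))"
```

```text
t 3.35 tcp [0.584  0.2556 0.0127] stand [0.0191 0.3399] ang 96.0 F [-1.2  0.4  0.1] open 0.054 q6 0.12
box W [0.6025 0.179 ] S [0.0447 0.2654] yawS 11.6 n 344 L 0.128
[-0.0487 -0.0096  0.0017 -0.001 ]
```

Emit:
play_rows(deltas=[0.07,-0.006,-0.001,0,0,0.07,-0.012,-0.002,0,0,0.07,-0.018,-0.004,0,0,0.07,-0.024,-0.005,0,0,0.07,-0.03,-0.006,0,0,0.07,-0.036,-0.007,0,0,0.07,-0.042,-0.008,0,0,0.07,-0.046,-0.009,0,0])

```text
t: 4.2
eef_pos: [0.5807, 0.2099, 0.0127]
orientation: [2.1, 2.337, 0.0]
force: [0.6, 1.7, -0.6]
opening: 0.0701
grip_force: 1.1
```

```bash
sed -i 's/off=.0555/off=.0537/' h.py; python3 -c "
from h import *
st(); box()"
```

```text
t 4.20 tcp [0.5807 0.2099 0.0127] stand [0.0201 0.2941] ang 96.1 F [ 0.6  1.7 -0.6] open 0.070 q6 0.04
box W [0.6005 0.1337] S [0.047  0.2201] yawS 11.5 n 333 L 0.128
```

Emit:
play_rows(deltas=[0.07,-0.0018,-0.0067,0,-0.0436,0.07,-0.0038,-0.0133,0,-0.0873,0.07,-0.0061,-0.0199,0,-0.131,0.07,-0.0088,-0.0263,0,-0.1745,0.07,-0.0117,-0.0326,0,-0.218,0.07,-0.0149,-0.0387,0,-0.262,0.07,-0.0183,-0.0447,0,-0.305,0.07,-0.022,-0.0506,0,-0.349])

```text
t: 5.05
eef_pos: [0.5322, 0.1826, 0.0124]
orientation: [-1.659, -2.668, 0.002]
force: [1.0, 0.0, -0.6]
opening: 0.0701
grip_force: 0.0
```

```bash
cat >> h.py <<'E'
def rel():
    st(); b,a=box(); t=sensors.state(); M=Rot.from_rotvec(t['orientation']).as_matrix()[:2,:2]; P=S2W([.087,.15])
    print('post in tool(x,y)',M.T@(P-t['eef_pos'][:2]),'box in tool',M.T@(b-t['eef_pos'][:2])); r=np.radians(a)
    d=P-b; print('post in box', d[0]*np.cos(r)+d[1]*np.sin(r), -d[0]*np.sin(r)+d[1]*np.cos(r))
E
python3 -c "
from h import *
rel()"
```

```text
t 5.05 tcp [0.5322 0.1826 0.0124] stand [-0.0256  0.2624] ang 116.2 F [ 1.   0.  -0.6] open 0.070 q6 -0.34
box W [0.5955 0.1263] S [0.0427 0.2123] yawS 25.0 n 333 L 0.127
post in tool(x,y) [-0.1548  0.0377] box in tool [-0.0785  0.0328]
post in box 0.013785349849686886 -0.07519220757699056
```

```bash
python3 -c "
from h import *
print(delta(*S2W([.105,.291]),.07,19.6))"
```

```text
[-0.0443  0.1271 -0.0581  1.6882]
```

Emit:
play_rows(deltas=[0.07,0.02,0,-0.02,0,0,0.02,0,-0.058,0.1,0,0.0,0.05,-0.058,0.25,0,-0.03,0.1,-0.058,0.4,0,-0.044,0.127,-0.058,0.55,0,-0.044,0.127,-0.058,0.7,0,-0.044,0.127,-0.058,0.85,0,-0.044,0.127,-0.058,1.0])

```text
t: 5.9
eef_pos: [0.6662, 0.1992, 0.0699]
orientation: [2.742, 1.533, -0.002]
force: [-0.3, 0.1, 0.0]
opening: 0.0155
grip_force: 0.0
```

```bash
python3 -c "
from h import *
st();box();print(delta(*S2W([.105,.291]),.012,19.6))"
```

```text
t 5.90 tcp [0.6662 0.1992 0.0699] stand [0.1062 0.2915] ang 58.4 F [-0.3  0.1  0. ] open 0.015 q6 0.67
box W [0.5953 0.1268] S [0.0425 0.2127] yawS 25.0 n 337 L 0.127
[-0.0009 -0.0007  0.058   0.6718]
```

Emit:
play_rows(deltas=[0,0,0,0,0.15,0,0,0,0,0.3,0,0,0,0,0.45,0,0,0,0,0.6,0,0,0,0.0,0.672,0,0,0,0.03,0.672,0,0,0,0.058,0.672,0,0,0,0.058,0.672])

```text
t: 6.75
eef_pos: [0.662, 0.1989, 0.0075]
orientation: [-3.092, -0.557, 0.015]
force: [-0.8, -0.1, -0.5]
opening: 0.0003
grip_force: 0.0
```

```bash
python3 -c "
from h import *
rel()"
```

```text
t 6.75 tcp [0.662  0.1989 0.0075] stand [0.102  0.2908] ang 20.4 F [-0.8 -0.1 -0.5] open 0.000 q6 1.33
box W [0.5953 0.1268] S [0.0425 0.2127] yawS 25.0 n 338 L 0.127
post in tool(x,y) [-0.0767  0.1199] box in tool [-0.0895  0.044 ]
post in box 0.013783122774429692 -0.07565301019644653
```

Emit:
play_rows(deltas=[0,-0.012,0,0,0,0,-0.018,-0.001,0,-0.044,0,-0.023,-0.0025,0,-0.087,0,-0.0285,-0.004,0,-0.131,0,-0.034,-0.005,0,-0.175,0,-0.04,-0.0055,0,-0.218,0,-0.0457,-0.006,0,-0.262,0,-0.0515,-0.0065,0,-0.305])

```text
t: 7.6
eef_pos: [0.6175, 0.1889, 0.0155]
orientation: [-2.971, -1.022, -0.008]
force: [1.2, 4.2, 0.5]
opening: 0.0003
grip_force: 1.3
```

```bash
python3 -c "
from h import *
rel()"
```

```text
t 7.60 tcp [0.6175 0.1889 0.0155] stand [0.0587 0.2766] ang 38.0 F [1.2 4.2 0.5] open 0.000 q6 1.02
box W [0.5764 0.1134] S [0.0249 0.1977] yawS 42.0 n 318 L 0.127
post in tool(x,y) [-0.0657  0.1116] box in tool [-0.078   0.0343]
post in box 0.014280195484179144 -0.07697025978311586
```

Emit:
play_rows(deltas=[0,-0.005,-0.0012,0,-0.044,0,-0.01,-0.0025,0,-0.087,0,-0.015,-0.004,0,-0.131,0,-0.0205,-0.005,0,-0.175,0,-0.026,-0.006,0,-0.218,0,-0.0315,-0.0065,0,-0.262,0,-0.037,-0.0072,0,-0.305,0,-0.0425,-0.008,0,-0.349])

```text
t: 8.45
eef_pos: [0.5785, 0.1691, 0.0148]
orientation: [2.749, 1.52, 0.006]
force: [-0.8, 2.8, 1.1]
opening: 0.0003
grip_force: 1.4
```

```bash
python3 -c "
from h import *
rel()"
```

```text
t 8.45 tcp [0.5785 0.1691 0.0148] stand [0.0217 0.2532] ang 57.9 F [-0.8  2.8  1.1] open 0.000 q6 0.64
box W [0.558  0.0881] S [0.009  0.1707] yawS 60.4 n 306 L 0.126
post in tool(x,y) [-0.0623  0.1048] box in tool [-0.0787  0.0258]
post in box 0.02048105186846019 -0.07805190425547359
```

Emit:
play_rows(deltas=[0,-0.005,-0.003,0,-0.044,0,-0.0095,-0.006,0,-0.087,0,-0.0145,-0.009,0,-0.131,0,-0.0195,-0.0115,0,-0.175,0,-0.025,-0.0135,0,-0.218,0,-0.03,-0.0155,0,-0.262,0,-0.0355,-0.0175,0,-0.305,0,-0.041,-0.019,0,-0.349])

```text
t: 9.3
eef_pos: [0.5409, 0.1439, 0.0146]
orientation: [2.443, 1.973, 0.005]
force: [-0.6, 2.9, 1.8]
opening: 0.0002
grip_force: 1.3
```

```bash
python3 -c "
from h import *
rel()"
```

```text
t 9.30 tcp [0.5409 0.1439 0.0146] stand [-0.0133  0.2247] ang 77.8 F [-0.6  2.9  1.8] open 0.000 q6 0.26
box W [0.5467 0.0619] S [0.0002 0.1436] yawS 78.8 n 314 L 0.127
post in tool(x,y) [-0.0618  0.1088] box in tool [-0.0783  0.0233]
post in box 0.02309534045153798 -0.08392971552118593
```

Emit:
play_rows(deltas=[0.07,0.0194,0.0108,0,-0.119,0.07,0.0194,0.0108,0,-0.119,0.07,0.0194,0.0108,0,-0.119,0.07,0.0194,0.0108,0,-0.119,0.07,0.0194,0.0108,0,-0.119,0.07,0.0194,0.0108,0,-0.119,0.07,0.0194,0.0108,0,-0.119,0.07,0.0194,0.0108,0,-0.119])

```text
t: 10.15
eef_pos: [0.5537, 0.1602, 0.0126]
orientation: [-2.324, -2.114, 0.0]
force: [0.3, 0.8, -0.5]
opening: 0.0624
grip_force: 0.0
```

```bash
python3 -c "
from h import *
rel();print(delta(*S2W([0,.143]),.012,84.6))"
```

```text
t 10.15 tcp [0.5537 0.1602 0.0126] stand [-0.0021  0.242 ] ang 84.6 F [ 0.3  0.8 -0.5] open 0.062 q6 0.17
box W [0.5465 0.0614] S [0.    0.143] yawS 79.5 n 315 L 0.127
post in tool(x,y) [-0.0921  0.0891] box in tool [-0.0991  0.0021]
post in box 0.022710149619618532 -0.08426720884267423
[-0.0991  0.0021  0.0006 -0.    ]
```

Push 60 mm, then check.

Emit:
play_rows(deltas=[0.07,-0.006,0.001,0,0,0.07,-0.013,0.002,0,0,0.07,-0.02,0.002,0,0,0.07,-0.027,0.002,0,0,0.07,-0.035,0.002,0,0,0.07,-0.043,0.002,0,0,0.07,-0.052,0.002,0,0,0.07,-0.06,0.002,0,0])

```text
t: 11.0
eef_pos: [0.5496, 0.0998, 0.0124]
orientation: [-2.323, -2.114, 0.001]
force: [-2.2, 2.7, 0.2]
opening: 0.07
grip_force: 1.6
```

```bash
python3 -c "
from h import *
rel();c=capture('top');cv2.imwrite('pics/t2.png',cv2.resize(cv2.cvtColor(c['img'][110:240,140:390],cv2.COLOR_RGB2BGR),None,fx=3,fy=3))"
```

```text
t 11.00 tcp [0.5496 0.0998 0.0124] stand [-0.0005  0.1815] ang 84.6 F [-2.2  2.7  0.2] open 0.070 q6 0.06
box W [0.5501 0.0191] S [0.0076 0.1012] yawS 90.1 n 287 L 0.116
post in tool(x,y) [-0.0303  0.0871] box in tool [-0.079   0.0077]
post in box 0.048645530134010385 -0.07947545667649855
```

View pics/t2.png

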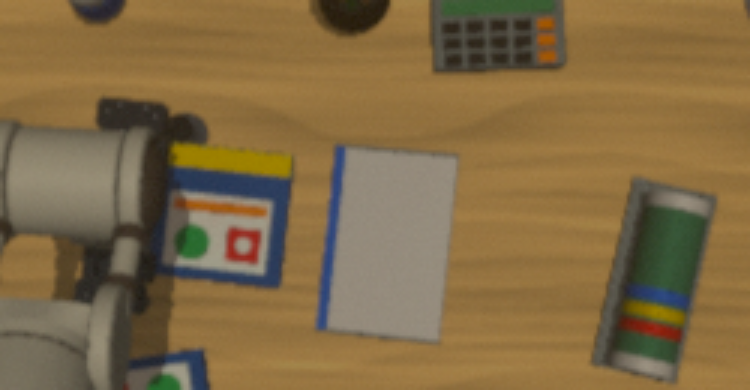

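The box is square to the stand at (230,215) with its spine to the shopper's side. About 40 mm is left to the foot.

Emit:
play_rows(deltas=[0.07,-0.006,0,0,0,0.07,-0.012,0,0,0,0.07,-0.018,0,0,0,0.07,-0.024,0,0,0,0.07,-0.029,0,0,0,0.07,-0.033,0,0,0,0.07,-0.036,0,0,0,0.07,-0.037,0,0,0])

```text
t: 11.9
eef_pos: [0.5468, 0.0633, 0.0128]
orientation: [2.324, 2.114, 0.001]
force: [0.4, 2.7, 0.8]
opening: 0.0705
grip_force: 1.5
```

Run:
```python
from h import *
rel()
c=capture('top')
# front face edge of box vs foot edge: blue rows profile along a line in stand y at x=-20mm
for x in(-.05,0,.03):
    ys=np.arange(-.012,.03,.002); uv=proj(c,[[*S2W([x,y]),.02] for y in ys]); 
    print(x,[tuple(c['img'][int(round(v)),int(round(u))]) [2] for u,v in uv])
```

```text
t 11.90 tcp [0.5468 0.0633 0.0128] stand [0.0002 0.145 ] ang 84.6 F [0.4 2.7 0.8] open 0.070 q6 -0.01
box W [ 0.5462 -0.0185] S [0.0073 0.0634] yawS 89.9 n 281 L 0.116
post in tool(x,y) [0.005  0.0868] box in tool [-0.0815  0.0071]
post in box 0.08676381932782049 -0.07950931377269685
-0.05 [np.uint8(120), np.uint8(118), np.uint8(118), np.uint8(118), np.uint8(123), np.uint8(123), np.uint8(112), np.uint8(87), np.uint8(87), np.uint8(77), np.uint8(89), np.uint8(89), np.uint8(90), np.uint8(88), np.uint8(90), np.uint8(90), np.uint8(87), np.uint8(91), np.uint8(91), np.uint8(90), np.uint8(88)]
0 [np.uint8(122), np.uint8(123), np.uint8(123), np.uint8(120), np.uint8(122), np.uint8(122), np.uint8(113), np.uint8(90), np.uint8(70), np.uint8(70), np.uint8(86), np.uint8(88), np.uint8(88), np.uint8(93), np.uint8(92), np.uint8(92), np.uint8(99), np.uint8(116), np.uint8(116), np.uint8(131), np.uint8(135)]
0.03 [np.uint8(122), np.uint8(117), np.uint8(117), np.uint8(118), np.uint8(121), np.uint8(122), np.uint8(114), np.uint8(88), np.uint8(88), np.uint8(82), np.uint8(88), np.uint8(88), np.uint8(91), np.uint8(91), np.uint8(91), np.uint8(90), np.uint8(97), np.uint8(97), np.uint8(98), np.uint8(100), np.uint8(99)]
```

Emit:
play_rows(deltas=[0.07,-0.001,0,0,0,0.07,-0.002,0,0,0,0.07,-0.003,0,0,0,0.07,-0.003,0,0,0])

```text
t: 12.4
eef_pos: [0.5464, 0.0606, 0.0127]
orientation: [2.323, 2.115, 0.0]
force: [0.2, 2.6, 2.3]
opening: 0.0701
grip_force: 1.5
```

Emit:
play_rows(deltas=[0.07,-0.001,0,0,0,0.07,-0.002,0,0,0,0.07,-0.002,0,0,0])

```text
t: 12.7
eef_pos: [0.5463, 0.0597, 0.0127]
orientation: [-2.323, -2.113, -0.003]
force: [0.4, 7.8, 2.5]
opening: 0.0698
grip_force: 4.0
```

Emit:
play_rows(deltas=[0.07,0.01,0,0,0,0,0.04,0,-0.02,0,0,0.04,0,-0.07,0,0,0.02,0.03,-0.08,0.15,0,-0.02,0.07,-0.08,0.3,0,-0.06,0.105,-0.08,0.45,0,-0.081,0.105,-0.08,0.6,0,-0.081,0.105,-0.08,0.75])

```text
t: 13.5
eef_pos: [0.6437, -0.0364, 0.092]
orientation: [2.94, 1.101, -0.002]
force: [-0.0, -0.1, 0.1]
opening: 0.0155
grip_force: 0.0
```

```bash
python3 -c "
from h import *
st();print(delta(*S2W([.105,.06]),.09,-5.4))"
```

```text
t 13.50 tcp [ 0.6437 -0.0364  0.092 ] stand [0.106  0.0548] ang 41.1 F [-0.  -0.1  0.1] open 0.015 q6 0.61
[ 0.0031 -0.0043  0.002   0.8107]
```

Emit:
play_rows(deltas=[0,0.003,-0.004,0,0.15,0,0.003,-0.004,0,0.3,0,0.003,-0.004,0,0.45,0,0.003,-0.004,0,0.6,0,0.003,-0.004,0,0.75,0,0.003,-0.004,0.03,0.811,0,0.003,-0.004,0.078,0.811,0,0.003,-0.004,0.078,0.811])

```text
t: 14.3
eef_pos: [0.636, -0.0258, 0.0068]
orientation: [-3.137, 0.132, 0.024]
force: [-2.2, 0.5, -0.9]
opening: 0.0006
grip_force: 0.0
```

Run:
```python
from h import *
st()
for n in('top','scene'):
    c=capture(n);ci=cv2.cvtColor(c['img'],cv2.COLOR_RGB2BGR)
    cr=ci[130:235,190:310] if n=='top' else ci[165:240,205:345]
    cv2.imwrite(f'pics/n_{n}.png',cv2.resize(cr,None,fx=5,fy=5,interpolation=cv2.INTER_CUBIC))
a=cv2.imread('pics/n_top.png');b=cv2.imread('pics/n_scene.png');b=cv2.resize(b,(400,214));a=cv2.resize(a,(600,525))
```

```text
t 14.30 tcp [ 0.636  -0.0258  0.0068] stand [0.0973 0.0647] ang -4.8 F [-2.2  0.5 -0.9] open 0.001 q6 1.43
```

View pics/n_top.png

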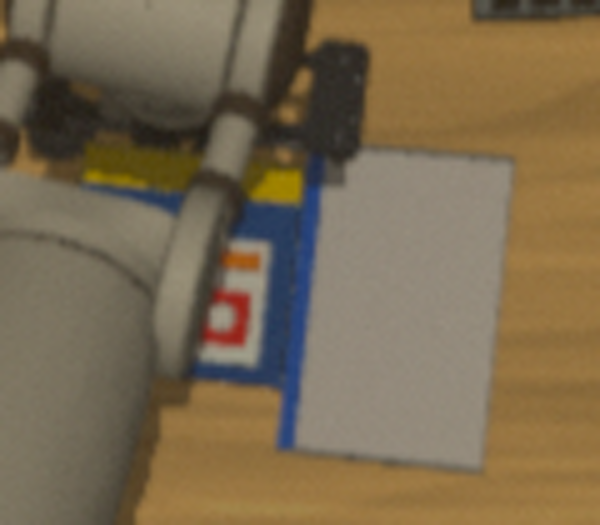

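Run:
```python
from h import *
c=capture('top'); im=c['img'].astype(np.float32)
xs=np.arange(-.11,.11,.001)
def prof(y,z):
    uv=proj(c,[[*S2W([x,y]),z] for x in xs]).astype(np.float32)
    return cv2.remap(im,uv[:,0].reshape(-1,1),uv[:,1].reshape(-1,1),cv2.INTER_LINEAR)[:,0]
def ext(b):
    i=np.where(b)[0]; return xs[i[0]],xs[i[-1]]
for y in(-.004,-.003,-.002,-.001): p=prof(y,.01); print('foot',y,ext(p[:,2]-p[:,0]>15))
for y in(.006,.009,.012,.015): 
    p=prof(y,.03); d=p[:,2]-p[:,0]; yl=(p[:,0]-p[:,2]>85); print('box',y,'blue lo',ext(d>8),'yel',ext(yl))
# stand slope far corners y=-.12,z=.03
for y in(-.03,-.06,-.09): p=prof(y,.01-y*.176); g=(p[:,0]-p[:,2]<60); print('slope',y,ext(g))
print(proj(c,[[*S2W([0,0]),.01]]))
```

```text
foot -0.004 (np.float64(-0.08899999999999998), np.float64(0.08900000000000018))
foot -0.003 (np.float64(-0.08899999999999998), np.float64(0.08900000000000018))
foot -0.002 (np.float64(-0.08899999999999998), np.float64(0.08900000000000018))
foot -0.001 (np.float64(-0.08899999999999998), np.float64(0.08800000000000018))
box 0.006 blue lo (np.float64(-0.05399999999999995), np.float64(0.05000000000000014)) yel (np.float64(-0.11), np.float64(0.07200000000000016))
box 0.009 blue lo (np.float64(-0.05399999999999995), np.float64(0.05000000000000014)) yel (np.float64(-0.11), np.float64(0.07400000000000016))
box 0.012 blue lo (np.float64(-0.05299999999999995), np.float64(0.04900000000000014)) yel (np.float64(-0.11), np.float64(0.07400000000000016))
box 0.015 blue lo (np.float64(-0.05299999999999995), np.float64(0.04900000000000014)) yel (np.float64(-0.11), np.float64(0.07300000000000016))
slope -0.03 (np.float64(-0.09199999999999998), np.float64(0.09700000000000018))
slope -0.06 (np.float64(-0.09299999999999999), np.float64(0.09400000000000018))
slope -0.09 (np.float64(-0.09199999999999998), np.float64(0.09400000000000018))
[[248.9337 188.7377]]
```

Emit:
play_rows(deltas=[0,-0.005,0,0,0,0,-0.009,0,0,0,0,-0.012,0,0,0,0,-0.014,0,0,0,0,-0.016,0,0,0,0,-0.018,0,0,0,0,-0.018,0,0,0])

```text
t: 15.15
eef_pos: [0.6244, -0.0254, 0.0145]
orientation: [-3.139, 0.132, 0.001]
force: [0.6, 0.6, 1.0]
opening: 0.0005
grip_force: 0.0
```

```bash
cat > m.py <<'E'
from h import *
c=capture('top'); im=c['img'].astype(np.float32)
st()
xs=np.arange(-.11,.11,.001)
def prof(y,z):
    uv=proj(c,[[*S2W([x,y]),z] for x in xs]).astype(np.float32)
    return cv2.remap(im,uv[:,0].reshape(-1,1),uv[:,1].reshape(-1,1),cv2.INTER_LINEAR)[:,0]
def ext(b):
    i=np.where(b)[0]; return xs[i[0]].round(3),xs[i[-1]].round(3)
for y in(.008,.012,.03,.06,.09,.12):
    p=prof(y,.03); d=p[:,2]-p[:,0]; yl=(p[:,0]-p[:,2]>85)&(xs>.03)
    print('box',y,'blue',ext(d>8),'yel',ext(yl) if yl.any() else 0)
E
python3 m.py
```

```text
t 15.20 tcp [ 0.6246 -0.0254  0.0146] stand [0.086  0.0639] ang -4.8 F [-0.5 -1.   0.5] open 0.000 q6 1.42
box 0.008 blue (np.float64(-0.054), np.float64(0.05)) yel (np.float64(0.054), np.float64(0.06))
box 0.012 blue (np.float64(-0.053), np.float64(0.049)) yel (np.float64(0.054), np.float64(0.068))
box 0.03 blue (np.float64(-0.053), np.float64(0.048)) yel 0Traceback (most recent call last):
  File "m.py", line 12, in <module>
    print('box',y,'blue',ext(d>8),'yel',ext(yl) if yl.any() else 0)
                         ~~~^^^^^
  File "m.py", line 9, in ext
    i=np.where(b)[0]; return xs[i[0]].round(3),xs[i[-1]].round(3)
                                ~^^^
IndexError: index 0 is out of bounds for axis 0 with size 0
```

Emit:
play_rows(deltas=[0,-0.002,0,0,0,0,-0.004,0,0,0,0,-0.006,0,0,0,0,-0.008,0,0,0,0,-0.0095,0,0,0,0,-0.0095,0,0,0])

```text
t: 15.8
eef_pos: [0.6151, -0.0246, 0.0147]
orientation: [-3.139, 0.132, 0.0]
force: [0.9, 0.9, -0.3]
opening: 0.0003
grip_force: 0.5
```

```bash
sed -i 's/(.008,.012,.03,.06,.09,.12)/(.006,.009,.012,.015)/' m.py; python3 m.py
```

```text
t 15.85 tcp [ 0.6151 -0.0246  0.0146] stand [0.0764 0.0639] ang -4.8 F [ 0.6 -0.4  0.2] open 0.000 q6 1.42
box 0.006 blue (np.float64(-0.061), np.float64(0.042)) yel 0
box 0.009 blue (np.float64(-0.061), np.float64(0.042)) yel (np.float64(0.047), np.float64(0.048))
box 0.012 blue (np.float64(-0.061), np.float64(0.042)) yel (np.float64(0.047), np.float64(0.049))
box 0.015 blue (np.float64(-0.062), np.float64(0.041)) yel (np.float64(0.046), np.float64(0.05))
```

Emit:
play_rows(deltas=[0,-0.001,0,0,0,0,-0.002,0,0,0,0,-0.002,0,0,0])

```text
t: 16.15
eef_pos: [0.6133, -0.0245, 0.0147]
orientation: [-3.139, 0.132, -0.0]
force: [1.2, 1.3, -0.4]
opening: 0.0002
grip_force: 0.9
```

Emit:
play_rows(deltas=[0.0919,0.015,0,0,0,0.0919,0.03,0,-0.02,0,0.0919,0.03,0,-0.07,0,0.0919,0.03,0,-0.12,0,0.0919,0.03,0.04,-0.17,0,0.0919,0.0,0.08,-0.185,0,0.0919,-0.03,0.12,-0.185,0,0.0919,-0.06,0.16,-0.185,0])

```text
t: 16.95
eef_pos: [0.547, -0.1714, 0.2008]
orientation: [3.138, -0.131, 0.002]
force: [0.3, -0.8, -0.2]
opening: 0.0621
grip_force: 0.0
```

Run:
```python
from h import *
exec(open('m.py').read())
box()
# flushness: seam along y at several x
ys=np.arange(-.02,.03,.001)
# drum: two-view of white ends / green centroid
roi=(325,150,395,250)
m=mask(c,(40,60,25),(85,255,255),roi); n=mask(c,(0,120,40),(12,255,255),roi)
q=quad(m); print('green px',q.round(1).tolist())
ci=cv2.cvtColor(c['img'],cv2.COLOR_RGB2BGR)[130:250,170:400]; cv2.imwrite('pics/t3.png',cv2.resize(ci,None,fx=3.4,fy=3.4,interpolation=cv2.INTER_CUBIC))
```

```text
t 17.00 tcp [ 0.5424 -0.1766  0.1998] stand [ 0.0184 -0.0943] ang -5.1 F [ 2.2 -5.2 -1.7] open 0.066 q6 1.14
box 0.006 blue (np.float64(-0.063), np.float64(-0.031)) yel 0
box 0.009 blue (np.float64(-0.063), np.float64(-0.033)) yel 0
box 0.012 blue (np.float64(-0.063), np.float64(-0.037)) yel 0
box 0.015 blue (np.float64(-0.063), np.float64(-0.042)) yel 0
box W [ 0.5371 -0.011 ] S [-0.0025  0.0701] yawS 90.5 n 285 L 0.115
green px [[344.79998779296875, 226.10000610351562], [355.79998779296875, 177.3000030517578], [375.3999938964844, 181.8000030517578], [364.3999938964844, 230.5]]
```

View pics/t3.png

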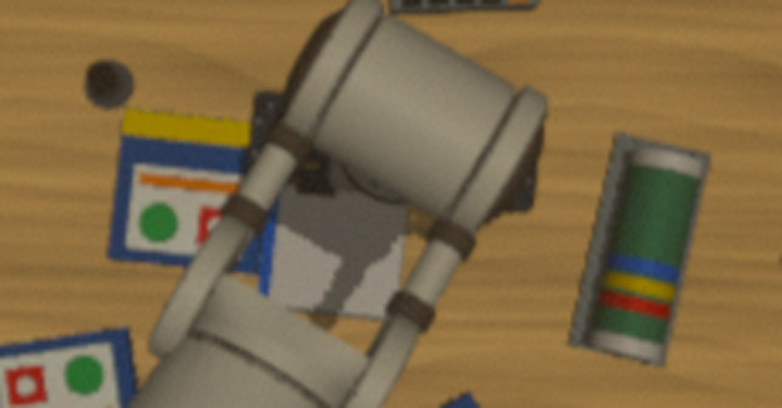

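The box sits flush against the foot with its spine to the shopper's side. The drum's centre is at about (360,204) in the full image.

```bash
python3 -c "
from h import *
c=capture('top')
d=ray(c,[[360.2,204]],.036)[0]; print(d)
st();print(delta(*d,.2,-13),delta(*d,.024,-13))"
```

```text
[ 0.4923 -0.402 ]
t 17.10 tcp [ 0.546  -0.1719  0.1994] stand [ 0.0215 -0.0893] ang -5.1 F [0.7 0.5 0.2] open 0.074 q6 1.14
[-0.0331  0.2339 -0.0006  0.1384] [-0.0329  0.2339  0.1754  0.1384]
```

Emit:
play_rows(deltas=[0.0919,-0.033,0.234,0,0.138,0.0919,-0.033,0.234,0,0.138,0.0919,-0.033,0.234,0,0.138,0.0919,-0.033,0.234,0,0.138,0.0919,-0.033,0.234,0,0.138,0.0919,-0.033,0.234,0.03,0.138,0.0919,-0.033,0.234,0.07,0.138,0.0919,-0.033,0.234,0.07,0.138])

```text
t: 17.9
eef_pos: [0.4928, -0.3963, 0.1225]
orientation: [-3.113, 0.346, 0.015]
force: [-0.4, -0.3, 0.4]
opening: 0.0916
grip_force: 0.0
```

Run:
```python
from h import *
exec(open('m.py').read())
box()
s=capture('scene')
m=mask(s,(40,60,25),(90,255,255),(140,190,190,260)); print(quad(m).tolist())
print('proj ends', proj(s,[[.4923+e*.975,-.402-e*.222,.033] for e in(-.085,0,.085)]))
cv2.imwrite('pics/s1.png',cv2.resize(cv2.cvtColor(s['img'][140:280,110:310],cv2.COLOR_RGB2BGR),None,fx=4,fy=4,interpolation=cv2.INTER_CUBIC))
print(delta(.4923,-.402,.024,-13))
```

```text
t 17.95 tcp [ 0.4943 -0.3976  0.1261] stand [-0.0087 -0.3189] ang -12.7 F [0.3 0.2 0.3] open 0.092 q6 0.92
box 0.006 blue (np.float64(-0.063), np.float64(0.039)) yel (np.float64(0.044), np.float64(0.064))
box 0.009 blue (np.float64(-0.063), np.float64(0.039)) yel (np.float64(0.043), np.float64(0.109))
box 0.012 blue (np.float64(-0.063), np.float64(0.039)) yel (np.float64(0.044), np.float64(0.109))
box 0.015 blue (np.float64(-0.063), np.float64(0.04)) yel (np.float64(0.044), np.float64(0.077))
box W [ 0.5364 -0.0159] S [-0.0027  0.0652] yawS 89.9 n 310 L 0.126
[[152.0, 198.0], [172.0, 198.0], [172.0, 229.0], [152.0, 229.0]]
proj ends [[161.4766 202.9547]
 [161.7047 218.8438]
 [161.9616 236.7475]]
[-0.0038  0.0025  0.1069  0.0059]
```

View pics/s1.png

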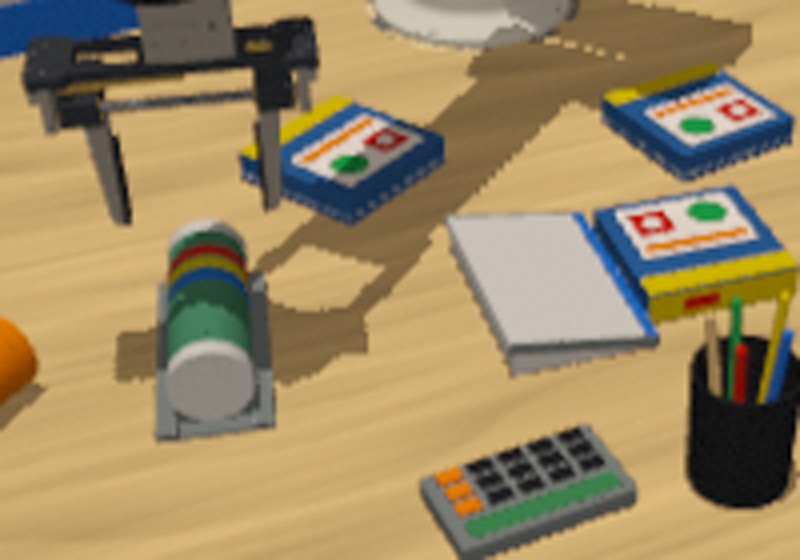

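The drum sits centred in its tray and the open fingers are aligned above it. The box is flush and centred.

Emit:
play_rows(deltas=[0.0919,-0.003,0.0025,0.03,0.006,0.0919,-0.003,0.0025,0.065,0.006,0.0919,-0.003,0.0025,0.09,0.006,0.0919,-0.003,0.0025,0.104,0.006,0.0919,-0.003,0.0025,0.104,0.006,0.06,-0.003,0.0025,0.104,0.006,0.05,-0.003,0.0025,0.104,0.006,0.04,-0.003,0.0025,0.104,0.006], force=20)

```text
t: 18.85
eef_pos: [0.4928, -0.4032, 0.0273]
orientation: [3.119, -0.357, 0.004]
force: [-0.7, 0.6, 0.3]
opening: 0.0697
grip_force: 0.0
```

Emit:
play_rows(deltas=[0.04,0,0,0,0,0.04,0,0,0,0,0.04,0,0,0,0,0.04,0,0,0,0])

```text
t: 19.25
eef_pos: [0.4923, -0.4026, 0.0263]
orientation: [3.12, -0.357, 0.001]
force: [-0.2, 1.3, 5.4]
opening: 0.0598
grip_force: 20.0
```

```bash
python3 -c "
from h import *
st()"
```

```text
t 19.25 tcp [ 0.4923 -0.4026  0.0263] stand [-0.0102 -0.324 ] ang -13.1 F [-0.2  1.3  5.4] open 0.060 q6 0.92
```

Emit:
play_rows(deltas=[0.04,0,0,-0.015,0,0.04,0,0,-0.04,0,0.04,0,0,-0.07,0,0.04,0,0,-0.1,0,0.04,0,0,-0.1,0])

```text
t: 19.75
eef_pos: [0.494, -0.4046, 0.1308]
orientation: [3.115, -0.357, 0.011]
force: [0.8, -0.1, -2.4]
opening: 0.0595
grip_force: 20.0
```

```bash
python3 -c "
from h import *
st(); print(delta(*S2W([0,-.035]),.126,-5.4))"
```

```text
t 19.75 tcp [ 0.494  -0.4046  0.1308] stand [-0.0084 -0.3259] ang -13.1 F [ 0.8 -0.1 -2.4] open 0.060 q6 0.92
[-0.0306 -0.2894  0.003  -0.134 ]
```

Emit:
play_rows(deltas=[0.04,-0.002,-0.02,0,-0.02,0.04,-0.006,-0.06,0,-0.05,0.04,-0.011,-0.1,0,-0.08,0.04,-0.016,-0.145,0,-0.1,0.04,-0.02,-0.19,0,-0.134,0.04,-0.025,-0.235,0,-0.134,0.04,-0.029,-0.27,0,-0.134,0.04,-0.03,-0.289,0,-0.134])

```text
t: 20.55
eef_pos: [0.5266, -0.1104, 0.1233]
orientation: [-3.136, 0.144, 0.005]
force: [-0.0, -0.3, -1.2]
opening: 0.0597
grip_force: 20.0
```

Emit:
play_rows(deltas=[0.04,0,0,0,0,0.04,0,0,0,0])

```text
t: 20.75
eef_pos: [0.5272, -0.1138, 0.1241]
orientation: [-3.138, 0.147, 0.003]
force: [-0.1, 0.3, -1.0]
opening: 0.0598
grip_force: 20.0
```

Run:
```python
from h import *
st(); print(delta(*S2W([0,-.029]),.039,-5.4))
s=capture('scene')
cv2.imwrite('pics/s2.png',cv2.resize(cv2.cvtColor(s['img'][100:250,190:360],cv2.COLOR_RGB2BGR),None,fx=4,fy=4,interpolation=cv2.INTER_CUBIC))
# drum white ends expected
z=sensors.state()['eef_pos']; y=np.radians(-5.4)
print((proj(s,[[z[0]+e*np.cos(y),z[1]+e*np.sin(y),z[2]+.007] for e in(-.085,0,.085)])-[190,100])*4)
```

```text
t 20.75 tcp [ 0.5272 -0.1138  0.1241] stand [-0.0027 -0.0332] ang -5.4 F [-0.1  0.3 -1. ] open 0.060 q6 1.23
[ 0.0028 -0.0041  0.0851  0.0008]
[[222.1052 255.1465]
 [256.6715 306.7142]
 [295.3683 364.4439]]
```

View pics/s2.png

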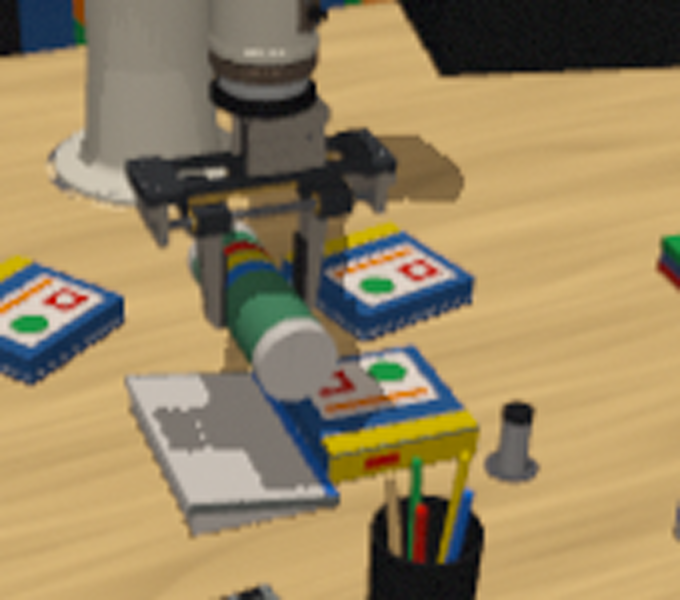

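The drum hangs level: its white end is at (295,360), and I predicted (295,364). Lowering now.

Emit:
play_rows(deltas=[0.04,0.0028,-0.004,0.02,0,0.04,0.0028,-0.004,0.045,0,0.04,0.0028,-0.004,0.065,0,0.04,0.0028,-0.004,0.076,0,0.04,0.0028,-0.004,0.08,0,0.04,0.0028,-0.004,0.082,0,0.04,0.0028,-0.004,0.083,0,0.04,0.0028,-0.004,0.083,0])

```text
t: 21.6
eef_pos: [0.5318, -0.1105, 0.0432]
orientation: [3.138, -0.148, 0.002]
force: [-0.9, -0.5, -2.1]
opening: 0.0596
grip_force: 20.0
```

```bash
python3 -c "
from h import *
st()"
```

```text
t 21.60 tcp [ 0.5318 -0.1105  0.0432] stand [ 0.0016 -0.0295] ang -5.4 F [-0.9 -0.5 -2.1] open 0.060 q6 1.24
```

Emit:
play_rows(deltas=[0.04,-0.0015,0,0.001,0,0.04,-0.0015,0,0.002,0,0.04,-0.0015,0,0.003,0,0.04,-0.0015,0,0.003,0])

```text
t: 22.0
eef_pos: [0.5296, -0.1099, 0.0393]
orientation: [-3.138, 0.148, 0.0]
force: [0.3, 0.5, -1.7]
opening: 0.0598
grip_force: 20.0
```

Emit:
play_rows(deltas=[0.04,0,0,0.001,0,0.04,0,0,0.001,0])

```text
t: 22.2
eef_pos: [0.5298, -0.11, 0.0391]
orientation: [-3.138, 0.148, 0.0]
force: [-2.1, 1.5, 4.0]
opening: 0.0596
grip_force: 20.0
```

Emit:
play_rows(deltas=[0.062,0,0,0,0,0.064,0,0,0,0,0.066,0,0,0,0,0.07,0,0,0,0,0.075,0,0,0,0,0.08,0,0,0,0,0.08,0,0,0,0,0.08,0,0,0,0])

```text
t: 23.0
eef_pos: [0.5297, -0.11, 0.0384]
orientation: [-3.138, 0.148, 0.0]
force: [0.1, -0.3, 0.3]
opening: 0.0799
grip_force: 0.0
```

```bash
python3 -c "
from h import *
st()"
```

```text
t 23.00 tcp [ 0.5297 -0.11    0.0384] stand [-0.0006 -0.0292] ang -5.4 F [ 0.1 -0.3  0.3] open 0.080 q6 1.24
```

Emit:
play_rows(deltas=[0.08,0,0,-0.02,0,0.08,0,0,-0.05,0,0.08,0,0,-0.1,0,0.08,0,0,-0.15,0,0.08,0,0.04,-0.18,0,0.08,0,0.09,-0.18,0,0.08,0,0.14,-0.18,0,0.08,0,0.19,-0.18,0])

```text
t: 23.8
eef_pos: [0.5116, -0.301, 0.219]
orientation: [3.138, -0.147, 0.001]
force: [0.3, 0.4, -0.1]
opening: 0.0803
grip_force: 0.0
```

Emit:
play_rows(deltas=[0.08,-0.02,0.1,0,0,0.08,-0.02,0.1,0,0,0.08,-0.02,0.1,0,0,0.08,-0.02,0.1,0,0])

```text
t: 24.2
eef_pos: [0.4819, -0.3976, 0.218]
orientation: [-3.137, 0.151, 0.0]
force: [0.3, 0.3, -0.5]
opening: 0.0801
grip_force: 0.0
```

Run:
```python
from h import *
st(); box()
c=capture('top'); s=capture('scene')
g=mask(c,(40,60,25),(85,255,255),(235,140,300,240)); P=ray(c,quad(g),.05); 
k=cv2.minAreaRect(cv2.findNonZero(g)); print('green centre S',W2S(ray(c,[k[0]],.045)[0]))
e=P[1]-P[0] if np.linalg.norm(P[1]-P[0])>np.linalg.norm(P[2]-P[1]) else P[2]-P[1]; print('axis deg rel',np.degrees(np.arctan2(e[1],e[0]))+5.4)
a=cv2.cvtColor(c['img'][130:240,150:330],cv2.COLOR_RGB2BGR); b=cv2.cvtColor(s['img'][150:260,190:370],cv2.COLOR_RGB2BGR)
cv2.imwrite('pics/f.png',np.hstack([cv2.resize(x,(400,244),interpolation=cv2.INTER_CUBIC) for x in(a,b)]))
```

```text
t 24.20 tcp [ 0.4819 -0.3976  0.218 ] stand [-0.0211 -0.32  ] ang -5.5 F [ 0.3  0.3 -0.5] open 0.080 q6 0.78
box W [ 0.5366 -0.015 ] S [-0.0027  0.066 ] yawS 90.2 n 305 L 0.124
green centre S [-0.0001 -0.0235]
axis deg rel 0.6749084769030009
```

View pics/f.png

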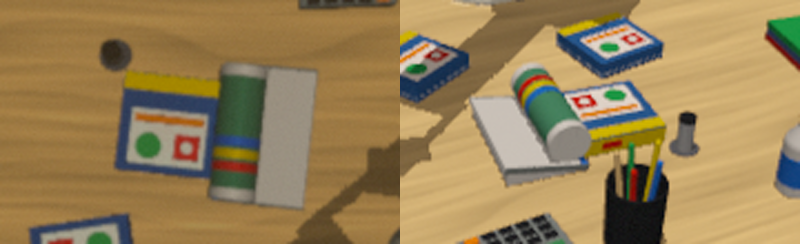

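The drum lies level across the slope against the box at left-image (238,132). The box is flush and the drum is centred.

```bash
python3 -c "
from cell import close_job
print(close_job())"
```

```text
the job is handed in; nothing more can be done
None
```

The job is handed in after about 24 s of robot time: the box was turned round against the post and slid home flat against the stand's foot, centred to about 3 mm with its spine facing the shopper, and the drum lies level on the slope against it.

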